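# Hook a stray hand stamp out from under the riser and put it back in its row

## Robot

A 7-joint arm with a two-finger parallel gripper is mounted at the origin on the work surface. World frame = base frame: x ahead of the robot, y to its left, z up, the work surface at z = 0. Lengths are in m, angles in rad, forces in N, time in s.
With the tool pointing down it reaches from about 0.425 to 0.875 m from the base axis. Payload 4.7 kg.
Tool frame: the origin (TCP) lies between the finger pads; the fingertips stand 8 mm ahead of it and the grasp point (between the pads) lies 11 mm behind it; z points along the fingers, y is the line along which they close (so a half turn about z gives the same grasp; the last joint's range is limited). The gripper opens to 87 mm and grips with 3 to 60 N. Pads are 19 mm wide; open, the fingers measure 117 mm over their backs; the gripper's body (75 mm by 190 mm) begins 51 mm behind the grasp point.
Start: joints at [1.177, 0.321, -0.07, 1.45, 0.023, 1.371, -0.057], TCP at [0.258, -0.597, 0.231] pointing down, gripper open.
Joint ranges: [-2.86, 2.86], [-0.3, 2.09], [-1.38, 1.24], [0.06, 2.45], [-1.56, 4.7], [0.09, 2.05], [-2.69, 2.69]. Speed limits (rad/s): [2.57, 2.57, 3.14, 3.14, 3.14, 3.14, 3.14].

## Interface

Orientations are given as a unit quaternion [x, y, z, w].
In Python, from rig import manip, viewer gives the robot as it stands. The module is installed in compiled form; this text tells all that it offers.
- The arm moves only by the tool send_rows, never from a script. Its argument "rows" is a list of rows, each an object with "grip": the gripper's target within -1 to 1 (shut at 1, half-way at 0, fully open at -1); "xyz": the shift along the tool's x, y, z in m, a list of three; "turn": the turn about the tool's z in rad. In form: [{"grip": grip, "xyz": [x, y, z], "turn": turn}, ...]. A call has 1 to 20 rows; each row is the pose to reach, as a shift and turn from the pose commanded when the call began, along the tool's axes at that moment; what a row does not reach only later rows make up. A row lasts 1/12 s, in which the tool goes at most 41.7 mm and 7.16 degrees, less where a joint would pass 70% of its speed; a pose out of reach is approached as far as the arm can. A call with a gripper value outside its range is refused whole. The fingers move at their own pace and stop on an object; "squeeze" is the grip in N (left out, the last holds). Time passes only in rows, so rows that repeat a pose let the fingers close. It gives the time, the measured TCP pose, the force, the opening and the grip force at its end, in the units of the state.
- manip.observe(): the state, without advancing time (a new reading comes with each control period).
- viewer.get_image(name): name is "side" or "top"; returns the picture (400x640x3 uint8, red, green, blue); there is no depth.
- viewer.calibration(name): a dict with "intrinsics" (3x3 intrinsics, pixels), "camera_from_world" (4x4, takes a point from world to camera coordinates). Camera axes: x right, y down, z forward; pixel columns grow to the right and rows downward; lengths in m; the calibration is good to about 2 mm. A picture is of the moment at which its call begins. calibration takes no time and is no camera call.
- manip.close_job(): hands the job in; it is judged then, once.
Trained networks look in the newest picture that a camera, given by its name, has taken for a name from the list of things; names that differ only in an ending like _2 or _b are one class to them, and where a whole thing is asked for, a point or a joint stands for the part that bears it (a point fixed in the world has none). Each returns a list of dicts, best first, with "conf" (0 to 1); they miss things now and then, are a little off and sometimes report something else, mostly with a low value. They report only what shows in the picture. A call takes as long as a camera call.
- viewer.cut_out(camera, query): "region" (400x640 bool, what is visible of it) and "rect" ([left, top, right, bottom] in pixels, round what is visible of it).
The state is a dict: "time_s": time; "qpos": joint angles; "qvel": joint speeds; "tau": joint torques, N m; "tool_pos": TCP position; "eef_rot": TCP orientation; "contact_force": force on the tool from outside, world axes, zero at the start; "ft_torque": the same for the moment, N m; "opening": opening from 0.0 (shut) to 1.0 (fully open); "finger_force": force on a finger pad.
Only numpy, scipy, OpenCV 4.12 (cv2) and the standard library are available. Lean on these libraries where they do the work, as an engineer would, in place of code of your own. Each camera call takes 0.05 s, during which the arm holds its last target. There are 200 camera calls.

## Task

A wooden hand stamp has slid under the clear display riser, where the gripper must not touch it. With the hook tool in the gripper, drag the stamp out towards you until it is clear of the riser, lay the hook flat on the open table, then pick up the stamp by its handle and stand it (do not drop it) fully down in the one empty place of the stamp tray, between its neighbours. Do not disturb the stamps in the tray or knock the ink tin and the marker about, and keep the stamp upright throughout.

Things in the scene. Friction and masses are not known exactly. Their poses are not given: they have to be found in the camera images.
- stamp_center (a point): The stray wooden hand stamp, upright under the riser; point half-way up on its axis, 34 mm above its underside. Base 34 mm (own x) by 44 mm (own y) by 24 mm high; on its middle a square handle 18 x 18 mm from 24 to 68 mm high. z up. Half a turn makes no difference. Mass about 70 g.
- riser: Clear acrylic riser, fixed: a flat top, 6 mm thick with underside 89 mm and upper side 95 mm above the table, on two 6 mm side walls; 340 mm wide (y), 200 mm deep (x), open at front and back, 328 mm between the walls. Cards 15 mm high lie on the back of its top. Origin: middle of its front edge at table level; own x points inward, away from the robot; own -x is the way out.
- hook_grip (a point): The hook tool, lying flat on the table; point in the middle of its handle, 30 mm above its underside. Handle: wooden bar 110 mm long (own x, +-55 mm from this point), 20 mm wide (y), 46 mm high. A steel shank 10 mm wide, 12 mm high runs on along +x at table level to a foot: a bar 10 mm thick (own x 171 to 181 mm from this point), 16 mm high, reaching sideways from own y = -5 to +56 mm. z up. 150 g, balances about 28 mm ahead of this point.
- gap_floor (a point): Centre of the empty place in the stamp tray, on the tray's floor (6 mm above the table). Own x runs along the row, y across it. The place is 39 mm long between the neighbours' bases (x) and 50 mm wide between the tray's walls (y), which rise 8 mm above the floor. A stamp stands in it with its 34 mm side along the row.
- tray: Fixed wooden stamp tray, 197 mm long (own x) by 62 mm wide (y), 14 mm high, origin at the centre of its underside. Five places in a row along x, 36.5 mm apart, at -73, -36.5, 0, 36.5 and 73 mm; one of the three inner ones is empty. It lies on one side of the table and the hook on the other; which is which varies.
- row_a_center (a point): A wooden hand stamp like the loose one (same size and shape), standing in the tray; point half-way up, 34 mm above its underside. It is loose: leave it as it stands.
- row_b_center (a point): A wooden hand stamp like the loose one (same size and shape), standing in the tray; point half-way up, 34 mm above its underside. It is loose: leave it as it stands.
- row_c_center (a point): A wooden hand stamp like the loose one (same size and shape), standing in the tray; point half-way up, 34 mm above its underside. It is loose: leave it as it stands.
- row_d_center (a point): A wooden hand stamp like the loose one (same size and shape), standing in the tray; point half-way up, 34 mm above its underside. It is loose: leave it as it stands.
- tin: Flat steel ink tin, 47 x 52 x 18 mm, under the riser to the left of the stamp (loose bystander). Origin: centre of underside.
- marker: Capped marker, 125 mm long (own x), 14 mm thick, lying in front of the riser (loose bystander). Origin: under its middle.

How it is judged:
On the way, in this order (a step that is already met when the one before it is completed fails the run):
1. the hook drags the stamp: it has moved 15 mm while touched by the hook and not by the gripper (contact force between hook and stamp above 0.03 N and distance of stamp_center from where it was at the start of the episode above 0.015 m and contact force between the fingers and stamp below 0.05 N).
2. the stamp is out in front of the riser (its centre at least 20 mm before the front edge), upright, not yet touched by the gripper (x of stamp_center in the frame of riser below -0.02 m and angle between stamp_center's own z axis and vertical below 0.2 rad and contact force between the fingers and stamp below 0.05 N), for 0.1 s.
At the end, for the whole second after the job is handed in: The stray stamp stands upright (within 0.1 rad) on the tray floor (within 4 mm) in the empty place, within 7 mm of its centre along and across the row and turned less than 0.2 rad from it, at rest; the hook lies flat on the table (within 0.12 rad and 6 mm), at rest (x of stamp_center in the frame of gap_floor between -0.007 and 0.007 m and y of stamp_center in the frame of gap_floor between -0.007 and 0.007 m and z of stamp_center in the frame of gap_floor between 0.03 and 0.037 m and angle between stamp_center's own z axis and vertical below 0.1 rad and angle between the x axis of stamp_center and the x axis of gap_floor, either way round below 0.2 rad and linear speed of each of stamp, hook below 0.02 m/s and height (world z) of hook_grip below 0.036 m and angle between hook_grip's own z axis and vertical below 0.12 rad); the robot touches nothing.
It fails at once if the gripper or arm touches the stamp while its centre is under the riser (x of stamp_center in the frame of riser above 0 m and contact force between any of the fingers, the arm and stamp above 0.3 N).
It fails at once if the stamp is let go in mid-air (its centre more than 60 mm above the table, that is 20 mm above its height when standing in the tray) (height (world z) of stamp_center above 0.06 m and contact force between the fingers and stamp below 0.01 N).
It fails at once if the stray stamp falls over (angle between stamp_center's own z axis and vertical above 0.8 rad).
It fails at once if a stamp in the tray is moved more than 12 mm or tipped more than 0.35 rad (distance of any of row_a_center, row_b_center, row_c_center, row_d_center from where it was at the start of the episode above 0.012 m or angle between any of row_a_center, row_b_center, row_c_center, row_d_center's own z axis and vertical above 0.35 rad).
It fails at once if the ink tin or the marker is pushed more than 30 mm (distance of any of tin, marker from where it was at the start of the episode above 0.03 m).
It also fails if it takes over 72 s, if anything falls off the work surface, if the arm or the gripper's body presses on something with over 40 N, if the wrist force passes 120 N, or if a joint passes its speed limit or range.

## Working session

There is one attempt and no reset: what is moved stays moved. The work goes in short steps, Python scripts to look and compute and a tool call to move; the robot and the scene stay as the last step left them, time stands still between calls to the robot, and variables do not carry over. Pictures are saved under pics/ and viewed, at most 10 in all, crops included, and the job is handed in when it is done.

Besides the shell and the picture viewer there is one more tool, called after "Call:" as name([rows], argument=value, ...), one row to a line, values as JSON. send_rows: Moves the arm, as the interface text tells. Its arguments: {"type":"object","properties":{"rows":{"type":"array","items":{"type":"object","properties":{"grip":{"type":"number"},"xyz":{"type":"array","items":{"type":"number"}},"turn":{"type":"number"}}}},"squeeze":{"type":"number"}},"required":["rows"]}

```bash
mkdir -p pics; python3 - <<'E'
from rig import manip, viewer
import cv2, numpy as np
s=manip.observe()
print({k:np.round(v,3).tolist() for k,v in s.items()})
for n in("side","top"):
    im=viewer.get_image(n); cv2.imwrite(f"pics/{n}0.png",im[:,:,::-1])
    c=viewer.calibration(n); print(n,np.round(c["intrinsics"],1).tolist(),np.round(c["camera_from_world"],4).tolist())
    for q in("stamp_center","hook_grip","tray","row_a_center","tin","marker","riser"):
        for d in viewer.cut_out(n,q)[:6]:
            r=d["region"]; print(n,q,round(d["conf"],2),np.round(d["rect"]).tolist(),int(r.sum()))
E
```

```text
{'time_s': 0.0, 'qpos': [1.177, 0.322, -0.07, 1.452, 0.023, 1.371, -0.057], 'qvel': [0.002, -0.0, 0.001, -0.001, 0.002, -0.001, 0.0], 'tau': [0.001, -49.128, -0.403, -31.253, -0.064, 0.044, 0.0], 'tool_pos': [0.258, -0.596, 0.229], 'eef_rot': [0.979, 0.203, -0.0, -0.001], 'contact_force': [-0.616, 0.824, 0.28], 'ft_torque': [0.006, -0.014, 0.026], 'finger_force': 0.0, 'opening': 0.996}
side [[422.1, 0.0, 318.7], [0.0, 422.1, 198.2], [0.0, 0.0, 1.0]] [[-0.8827, -0.4696, 0.0186, 0.4668], [-0.3568, 0.6437, -0.677, 0.2509], [0.306, -0.6042, -0.7357, 0.8423], [0.0, 0.0, 0.0, 1.0]]
side stamp_center 0.47 [252.0, 311.0, 360.0, 397.0] 1172
side hook_grip 0.6 [340.0, 140.0, 432.0, 179.0] 992
side tray 0.56 [254.0, 319.0, 357.0, 395.0] 1090
side row_a_center 0.57 [320.0, 352.0, 349.0, 386.0] 577
side tin 0.55 [283.0, 273.0, 336.0, 309.0] 422
side marker 0.63 [282.0, 273.0, 335.0, 310.0] 365
side riser 0.77 [155.0, 120.0, 306.0, 264.0] 11176
top [[392.0, 0.0, 310.7], [0.0, 392.0, 205.3], [0.0, 0.0, 1.0]] [[0.1009, -0.9949, 0.0011, -0.0422], [-0.9685, -0.0985, -0.2289, 0.5448], [0.2279, 0.0221, -0.9734, 0.7482], [0.0, 0.0, 0.0, 1.0]]
top hook_grip 0.7 [426.0, 206.0, 454.0, 323.0] 1392
top tray 0.72 [150.0, 212.0, 205.0, 311.0] 999
top tray 0.48 [162.0, 249.0, 192.0, 273.0] 405
top row_a_center 0.95 [150.0, 284.0, 180.0, 308.0] 424
top tin 0.59 [161.0, 252.0, 192.0, 272.0] 427
top tin 0.41 [152.0, 283.0, 179.0, 305.0] 429
top marker 0.83 [232.0, 214.0, 248.0, 268.0] 353
top marker 0.31 [425.0, 205.0, 454.0, 321.0] 1323
top riser 0.88 [232.0, 64.0, 399.0, 176.0] 14738
```

```bash
python3 -c "
import cv2
a=cv2.imread('pics/top0.png')[40:340,120:480];cv2.imwrite('pics/topc.png',cv2.resize(a,None,fx=2,fy=2,interpolation=3)[:600,:])
a=cv2.imread('pics/side0.png')[100:400,120:480];cv2.imwrite('pics/sidec.png',cv2.resize(a,None,fx=2,fy=2,interpolation=3))"
```

```text
(no output)
```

View pics/topc.png

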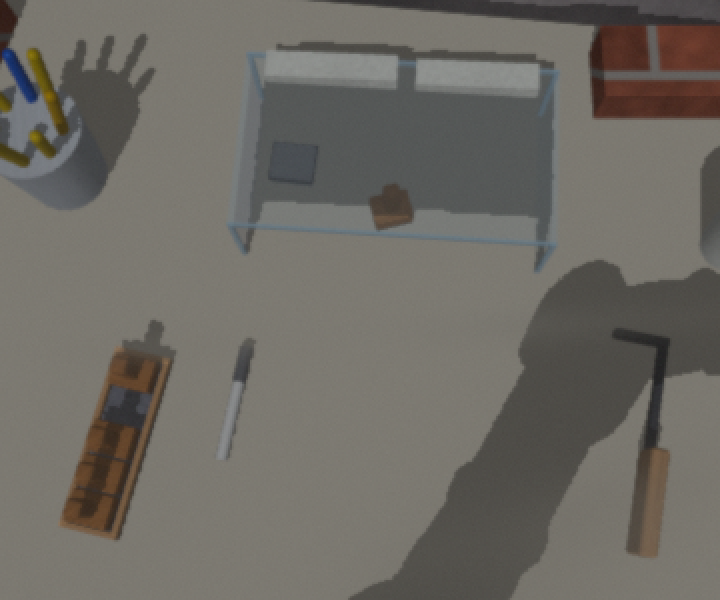

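View pics/sidec.png

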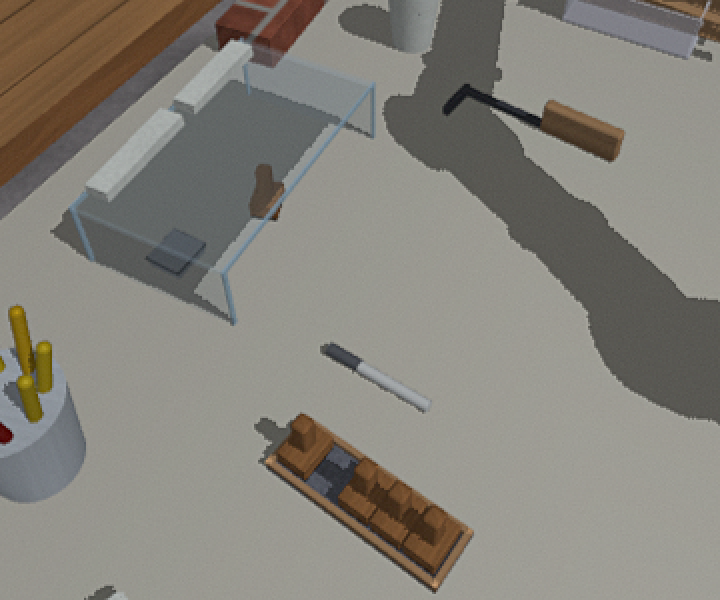

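The top crop shows the riser at (230-555, 55-270), the stamp just inside its front edge at (390,208), the hook on the right at (615-668, 330-556) and the tray on the left. The tray's second place from the far end, (128,405), is empty. The marker lies at (235,400), and the side view agrees with all of this.

```bash
cat > h.py <<'E'
import numpy as np, cv2
from rig import manip, viewer
from scipy.optimize import least_squares
CAL={n:viewer.calibration(n) for n in("side","top")}
def proj(n,P):
    c=CAL[n]; P=np.atleast_2d(P); q=P@c["camera_from_world"][:3,:3].T+c["camera_from_world"][:3,3]
    q=q@np.array(c["intrinsics"]).T; return q[:,:2]/q[:,2:]
def back(n,uv,z):
    c=CAL[n]; R=c["camera_from_world"][:3,:3]; t=c["camera_from_world"][:3,3]
    o=-R.T@t; d=R.T@np.linalg.inv(c["intrinsics"])@np.array([*uv,1.]); return o+d*(z-o[2])/d[2]
def box(x0,x1,y0,y1,z0,z1): return np.array([[x,y,z] for x in(x0,x1) for y in(y0,y1) for z in(z0,z1)])
def place(p,L,z=0):
    c,s=np.cos(p[2]),np.sin(p[2]); L=np.atleast_2d(L)
    return np.c_[p[0]+c*L[:,0]-s*L[:,1],p[1]+s*L[:,0]+c*L[:,1],L[:,2]+z]
STAMP=[box(-.017,.017,-.022,.022,0,.024),box(-.009,.009,-.009,.009,.024,.068)]
HOOK=[box(-.055,.055,-.01,.01,0,.046),box(.055,.171,-.005,.005,0,.012),box(.171,.181,-.005,.056,0,.016)]
TRAY=[box(-.0985,.0985,-.031,.031,0,.014)]
TIN=[box(-.0235,.0235,-.026,.026,0,.018)]
MARKER=[box(-.0625,.0625,-.007,.007,0,.014)]
def sil(n,p,boxes,z=0):
    m=np.zeros((400,640),np.float32)
    M=np.zeros((1600,2560),np.uint8)
    for b in boxes:
        h=cv2.convexHull((proj(n,place(p,b,z))*4+1.5).astype(np.float32))
        cv2.fillConvexPoly(M,np.round(h*16).astype(np.int32),255,shift=4)
    return cv2.resize(M,(640,400),interpolation=cv2.INTER_AREA)/255.
def fit(masks,p0,boxes,z=0,steps=(.01,.01,.1)):
    from scipy.optimize import minimize
    f=lambda p:sum(np.abs(cv2.GaussianBlur(sil(n,p,boxes,z)-m,(0,0),1.5)).sum()/m.sum() for n,m in masks.items())
    S=np.vstack([p0]+[np.array(p0)+np.eye(3)[i]*steps[i] for i in range(3)])
    r=minimize(f,p0,method="Nelder-Mead",options=dict(initial_simplex=S,xatol=1e-4,fatol=1e-4)); return r.x,r.fun
def draw(im,n,p,boxes,col,k=4,z=0):
    E=[(i,j) for i in range(8) for j in range(i) if bin(i^j).count("1")==1]
    for b in boxes:
        q=proj(n,place(p,b,z))*k+k/2
        for i,j in E: cv2.line(im,tuple(int(v) for v in q[i]),tuple(int(v) for v in q[j]),col,1,cv2.LINE_AA)
E
python3 - <<'E'
from h import *
m={}
viewer.get_image("top");viewer.get_image("side")
def get(q):
    return {n:max(viewer.cut_out(n,q),key=lambda d:d["conf"])["region"].astype(float) for n in("top","side")}
T=lambda x,y:(x/2+120,y/2+40)
f=lambda u,z:back("top",T(*u),z)[:2]
a=f((648,505),.03);b=f((664,340),.01);d=b-a
p,e=fit(get("hook_grip"),[*a,np.arctan2(d[1],d[0])],HOOK); print("hook",p,e, a,b)
cs=[f(u,.014) for u in((119,347),(172,358),(118,539),(61,526))]; print("traycorners",cs)
S=lambda x,y:(x/2+120,y/2+100)
print("side",[back("side",S(*u),.014)[:2] for u in((302,414),(473,531),(435,588),(266,463))])
print("riser",[f(u,.095) for u in((231,226),(554,243))],[f(u,0) for u in((243,252),(538,270))],[back("side",S(*u),.095)[:2] for u in((223,272),(374,84))],[back("side",S(*u),0)[:2] for u in((234,324),(373,137))])
print("tin",f((293,162),.01),"marker",f((246,345),.007),f((222,457),.007))
k=8
t=cv2.resize(cv2.imread("pics/top0.png")[120:165,290:340],None,fx=k,fy=k,interpolation=cv2.INTER_CUBIC)
s=cv2.resize(cv2.imread("pics/side0.png")[175:220,230:280],None,fx=k,fy=k,interpolation=cv2.INTER_CUBIC)
cv2.imwrite("pics/z.png",np.clip(np.hstack([t,s]).astype(float)*1.6,0,255).astype(np.uint8))
E
```

```text
Traceback (most recent call last):
ValueError: max() iterable argument is empty
```

```bash
cat >> h.py <<'E'
def get(q,names=("top","side"),tries=3):
    out={}
    for n in names:
        for _ in range(tries):
            viewer.get_image(n); d=viewer.cut_out(n,q)
            if d: out[n]=max(d,key=lambda d:d["conf"])["region"].astype(float); break
    return out
E
python3 - <<'E'
from h import *
T=lambda x,y:(x/2+120,y/2+40)
f=lambda u,z:back("top",T(*u),z)[:2].round(4)
a=f((648,505),.03);b=f((664,340),.01);d=b-a
M=get("hook_grip")
p,e=fit(M,[*a,np.arctan2(d[1],d[0])],HOOK); print("hook",list(M),p,e, a,b)
for n in M: print(n,fit({n:M[n]},p,HOOK))
cs=[f(u,.014) for u in((119,347),(172,358),(118,539),(61,526))]; print("traycorners",cs)
S=lambda x,y:(x/2+120,y/2+100)
g=lambda u,z:back("side",S(*u),z)[:2].round(4)
print("side",[g(u,.014) for u in((302,414),(473,531),(435,588),(266,463))])
print("riser",[f(u,.095) for u in((231,226),(554,243))],[f(u,0) for u in((243,252),(538,270))],[g(u,.095) for u in((223,272),(374,84))],[g(u,0) for u in((234,324),(373,137))])
print("tin",f((293,162),.01),"marker",f((246,345),.007),f((222,457),.007))
k=8
t=cv2.resize(cv2.imread("pics/top0.png")[120:165,290:340],None,fx=k,fy=k,interpolation=cv2.INTER_CUBIC)
s=cv2.resize(cv2.imread("pics/side0.png")[175:220,230:280],None,fx=k,fy=k,interpolation=cv2.INTER_CUBIC)
cv2.imwrite("pics/z.png",np.clip(np.hstack([t,s]).astype(float)*1.6,0,255).astype(np.uint8))
E
```

```text
hook ['top', 'side'] [ 0.40192012 -0.27771837 -0.10272905] 0.22481317187459385 [ 0.3989 -0.2766] [ 0.5796 -0.2966]
top (array([ 0.40192012, -0.27771837, -0.10272905]), np.float64(0.12041577117022663))
side (array([ 0.40200246, -0.27763096, -0.10465319]), np.float64(0.1023695913703044))
traycorners [array([0.5104, 0.2979]), array([0.5041, 0.2383]), array([0.3098, 0.263 ]), array([0.3167, 0.3242])]
side [array([0.5075, 0.2428]), array([0.3092, 0.2674]), array([0.3177, 0.3279]), array([0.5101, 0.3027])]
riser [array([0.6328, 0.177 ]), array([ 0.6479, -0.1535])] [array([0.6369, 0.1815]), array([ 0.6496, -0.1557])] [array([0.635 , 0.1813]), array([ 0.645, -0.152])] [array([0.6362, 0.1807]), array([ 0.6482, -0.1545])]
tin [0.7487 0.137 ] marker [0.528  0.1615] [0.4042 0.1698]
```

View pics/z.png

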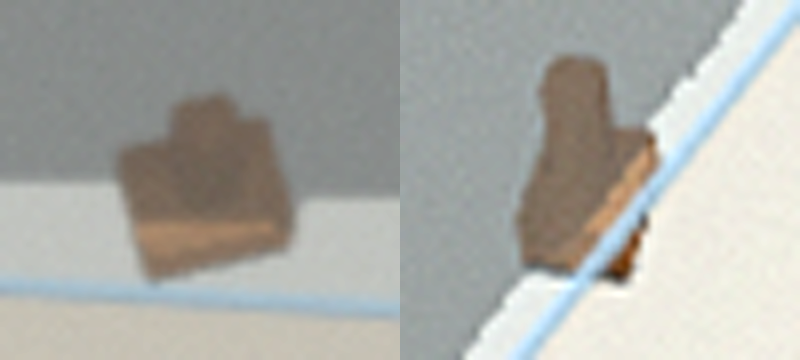

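```bash
cat >> h.py <<'E'
def brown(n,im,roi,close=5,thr=12):
    x0,y0,x1,y1=roi; m=np.zeros((400,640),np.uint8); i=im.astype(int)
    m[y0:y1,x0:x1]=((i[...,0]-i[...,2]>thr)[y0:y1,x0:x1])*255
    m=cv2.morphologyEx(m,cv2.MORPH_CLOSE,np.ones((close,close)))
    c,_=cv2.findContours(m,0,1); o=np.zeros_like(m); cv2.drawContours(o,[max(c,key=cv2.contourArea)],-1,1,-1); return o.astype(float)
ROW=[b+np.array([x,0,.006]) for x in(-.073,-.0365,0,.073) for b in STAMP]
E
python3 - <<'E'
from h import *
I={n:cv2.imread(f"pics/{n}0.png")[:,:,::-1] for n in("top","side")}
for n,px in(("top",[(300,130),(311,144)]),("side",[(253,202),(240,180)])):
    print(n,[I[n][y,x].tolist() for x,y in px])
M={"top":brown("top",I["top"],(298,126,334,160),3,18),"side":brown("side",I["side"],(240,176,270,214),5,18)}
print({n:m.sum() for n,m in M.items()})
ps,e=fit(M,[.675,.02,.15],STAMP);print("stamp",ps,e)
for n in M: print(n,fit({n:M[n]},ps,STAMP))
MT={"top":brown("top",I["top"],(145,205,212,315),5),"side":brown("side",I["side"],(245,300,362,398),5)}
pt,e=fit(MT,[.411,.283,-.13],TRAY+ROW);print("tray",pt,e)
for n in M: print(n,fit({n:MT[n]},pt,TRAY+ROW))
print("gap",place(pt,[[.0365,0,.006]]))
k=6;A=[]
for n,r in(("top",(288,115,344,165)),("side",(228,165,284,215))):
    x0,y0,x1,y1=r; im=cv2.resize(I[n][:,:,::-1],None,fx=k,fy=k,interpolation=cv2.INTER_CUBIC); draw(im,n,ps,STAMP,(0,255,0),k); A.append(im[y0*k:y1*k,x0*k:x1*k])
B=[];k=3
for n,r in(("top",(120,205,232,300+15)),("side",(250,288,362,398))):
    x0,y0,x1,y1=r; im=cv2.resize(I[n][:,:,::-1],None,fx=k,fy=k,interpolation=cv2.INTER_CUBIC); draw(im,n,pt,TRAY+ROW,(0,255,0),k); B.append(im[y0*k:y0*k+290,x0*k:x1*k])
cv2.imwrite("pics/o.png",np.vstack([np.hstack(A),np.hstack(B)]))
E
```

```text
top [[86, 89, 88], [76, 66, 57]]
side [[92, 80, 66], [97, 102, 102]]
{'top': np.float64(188.0), 'side': np.float64(305.0)}
stamp [0.70002801 0.01781321 0.10270018] 1.495252056874372
top (array([0.70004473, 0.01784504, 0.10354175]), np.float64(1.0906758448060079))
side (array([0.70363343, 0.01571562, 0.51230929]), np.float64(0.2635644486432106))
tray [ 0.41090325  0.28395702 -0.12695157] 0.13573927566463392
top (array([ 0.40916904,  0.28642725, -0.12792921]), np.float64(0.07270669419734606))
side (array([ 0.4116216 ,  0.2830289 , -0.13052423]), np.float64(0.023708022903572695))
gap [[0.44710951 0.27933572 0.006     ]]
```

View pics/o.png

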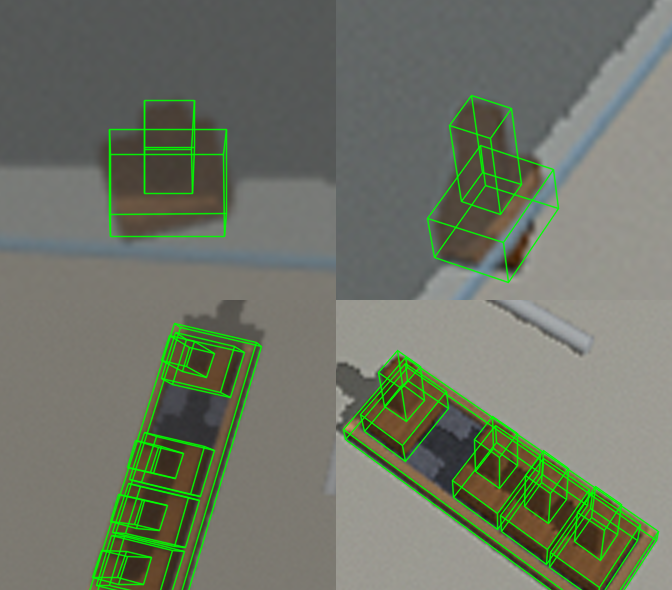

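```bash
python3 - <<'E'
from h import *
I={n:cv2.imread(f"pics/{n}0.png")[:,:,::-1] for n in("top","side")}
ms={"side":brown("side",I["side"],(240,176,270,214),5,18)}
for th in(8,12):
    M={"top":brown("top",I["top"],(298,126,334,160),3,th),**ms}
    print(th,M["top"].sum())
    for p0 in([.70,.018,-.2],[.70,.018,.3]):
        print(fit(M,p0,STAMP),fit({"top":M["top"]},p0,STAMP))
# clicks
U=np.array([(150,280),(290,245),(120,150),(270,120),(290,225),(135,222)])/8+[290-.5,120-.5]
L=np.array([(-.017,.022,0),(-.017,-.022,0),(.017,.022,.024),(.017,-.022,.024),(-.017,-.022,.024),(-.017,.022,.024)])
for sw in(0,1):
    LL=L if not sw else L*[22/17,17/22,1]
    r=least_squares(lambda p:(proj("top",place(p,LL))-U).ravel(),[.7,.018,.2]);print("click",sw,r.x,r.cost)
E
```

```text
8 359.0
(array([0.7013887 , 0.01861693, 0.4876289 ]), np.float64(0.41533222823529387)) (array([0.70216835, 0.01845408, 0.26276042]), np.float64(0.130452104472359))
(array([0.70160769, 0.01848532, 0.49682734]), np.float64(0.4138528406189933)) (array([0.70068502, 0.01839344, 0.31500862]), np.float64(0.1310046314833587))
12 333.0
(array([0.70177066, 0.01855036, 0.5013889 ]), np.float64(0.49095733259234553)) (array([0.70148784, 0.01887136, 0.19162034]), np.float64(0.20908179308657968))
(array([0.70194539, 0.01779818, 0.50926509]), np.float64(0.4938254379172924)) (array([0.70053807, 0.01845789, 0.21109546]), np.float64(0.20956319067017656))
click 0 [0.70317019 0.01866492 0.2700153 ] 8.752285741291349
click 1 [0.70479396 0.01912979 0.27063979] 43.12470396253345
```

Stamp at (0.702, 0.0185) with yaw about 0.27, tray fit good, hook at (0.402, -0.278) with yaw -0.103. The riser's front edge is at x≈0.642 with yaw 0.04. First I approach the hook.

```bash
cat >> h.py <<'E'
def rel(tgt,yaw):
    s=manip.observe(); q=s["eef_rot"]; psi=2*np.arctan2(q[1],q[0]); d=np.array(tgt)-s["tool_pos"]
    R=np.array([[np.cos(psi),np.sin(psi),0],[np.sin(psi),-np.cos(psi),0],[0,0,-1]]).T
    t=psi-yaw; t=(t+np.pi/2)%np.pi-np.pi/2
    print("t",s["time_s"],"pos",np.round(s["tool_pos"],4),"psi",round(psi,4),"q7",np.round(s["qpos"][6],2),"-> xyz",np.round(R.T@d,4),"turn",round(t,4))
E
python3 -c "
from h import *
rel([.417,-.279,.10],-.103)"
```

```text
t 1.2 pos [ 0.2578 -0.5967  0.2306] psi 0.4078 q7 -0.06 -> xyz [ 0.2722 -0.2285  0.1306] turn 0.5108
```

Call:
send_rows([
  {"grip": -1, "xyz": [0.068, -0.057, 0.032], "turn": 0.128},
  {"grip": -1, "xyz": [0.136, -0.114, 0.065], "turn": 0.256},
  {"grip": -1, "xyz": [0.204, -0.171, 0.098], "turn": 0.384},
  {"grip": -1, "xyz": [0.272, -0.2285, 0.1306], "turn": 0.511},
  {"grip": -1, "xyz": [0.272, -0.2285, 0.1306], "turn": 0.511},
  {"grip": -1, "xyz": [0.272, -0.2285, 0.1306], "turn": 0.511},
  {"grip": -1, "xyz": [0.272, -0.2285, 0.1306], "turn": 0.511},
  {"grip": -1, "xyz": [0.272, -0.2285, 0.1306], "turn": 0.511},
  {"grip": -1, "xyz": [0.272, -0.2285, 0.1306], "turn": 0.511},
  {"grip": -1, "xyz": [0.272, -0.2285, 0.1306], "turn": 0.511},
  {"grip": -1, "xyz": [0.272, -0.2285, 0.1306], "turn": 0.511},
  {"grip": -1, "xyz": [0.272, -0.2285, 0.1306], "turn": 0.511},
  {"grip": -1, "xyz": [0.272, -0.2285, 0.1306], "turn": 0.511},
], squeeze=40)

```text
time_s: 2.28
tool_pos: [0.4164, -0.2811, 0.1006]
eef_rot: [0.999, -0.053, 0.0, 0.001]
contact_force: [-0.8, -1.3, -0.5]
opening: 1.0
finger_force: 0.0
```

```bash
python3 -c "
from h import *
rel([.417,-.279,.019],-.103)"
```

```text
t 2.2833 pos [ 0.4164 -0.2811  0.1006] psi -0.1057 q7 -1.17 -> xyz [ 0.0004 -0.0022  0.0816] turn -0.0027
```

Call:
send_rows([
  {"grip": -1, "xyz": [0, -0.002, 0.03], "turn": 0},
  {"grip": -1, "xyz": [0, -0.002, 0.06], "turn": 0},
  {"grip": -1, "xyz": [0, -0.002, 0.0815], "turn": 0},
  {"grip": -1, "xyz": [0, -0.002, 0.0815], "turn": 0},
  {"grip": -1, "xyz": [0, -0.002, 0.0815], "turn": 0},
  {"grip": 1, "xyz": [0, -0.002, 0.0815], "turn": 0},
  {"grip": 1, "xyz": [0, -0.002, 0.0815], "turn": 0},
  {"grip": 1, "xyz": [0, -0.002, 0.0815], "turn": 0},
  {"grip": 1, "xyz": [0, -0.002, 0.0815], "turn": 0},
  {"grip": 1, "xyz": [0, -0.002, 0.0815], "turn": 0},
  {"grip": 1, "xyz": [0, -0.002, 0.0815], "turn": 0},
  {"grip": 1, "xyz": [0, -0.002, 0.0815], "turn": 0},
  {"grip": 1, "xyz": [0, -0.002, 0.0815], "turn": 0},
])

```text
time_s: 3.37
tool_pos: [0.4171, -0.2771, 0.0185]
eef_rot: [0.999, -0.052, 0.0, 0.0]
contact_force: [0.6, 0.7, 0.3]
opening: 0.482
finger_force: 0.0
```

```bash
python3 - <<'E'
from h import *
im=viewer.get_image("top"); M=get("hook_grip",("side",))
rel([.417,-.279,.024],-.103)
print(manip.observe()["finger_force"],[fit({n:M[n]},[.402,-.278,-.103],HOOK) for n in M])
E
```

```text
t 3.5167 pos [ 0.417  -0.2771  0.0184] psi -0.1031 q7 -1.2 -> xyz [ 0.0002  0.0019 -0.0056] turn -0.0001
0.0 [(array([ 0.40207007, -0.27803996, -0.1027771 ]), np.float64(0.8099684884952384))]
```

Call:
send_rows([
  {"grip": 1, "xyz": [0, 0, 0], "turn": 0},
  {"grip": 1, "xyz": [0, 0, 0], "turn": 0},
  {"grip": 1, "xyz": [0, 0, 0], "turn": 0},
  {"grip": 1, "xyz": [0, 0, 0], "turn": 0},
  {"grip": 1, "xyz": [0, 0, 0], "turn": 0},
  {"grip": 1, "xyz": [0, 0, 0], "turn": 0},
  {"grip": 1, "xyz": [0, 0, 0], "turn": 0},
  {"grip": 1, "xyz": [0, 0, 0], "turn": 0},
  {"grip": 1, "xyz": [0, 0, -0.004], "turn": 0},
  {"grip": 1, "xyz": [0, 0, -0.008], "turn": 0},
  {"grip": 1, "xyz": [0, 0, -0.008], "turn": 0},
])

```text
time_s: 4.43
tool_pos: [0.4176, -0.2773, 0.0273]
eef_rot: [0.999, -0.052, 0.001, 0.0]
contact_force: [0.3, -0.2, -1.3]
opening: 0.23
finger_force: 40.0
```

```bash
python3 -c "
from h import *
rel([.44,-.09,.026],.04)"
```

```text
t 4.4333 pos [ 0.4176 -0.2773  0.0273] psi -0.1031 q7 -1.2 -> xyz [ 0.003  -0.1886  0.0013] turn -0.1431
```

Call:
send_rows([
  {"grip": 1, "xyz": [0.0, -0.02, 0], "turn": -0.02},
  {"grip": 1, "xyz": [0.001, -0.045, 0], "turn": -0.04},
  {"grip": 1, "xyz": [0.001, -0.07, 0], "turn": -0.06},
  {"grip": 1, "xyz": [0.002, -0.095, 0], "turn": -0.08},
  {"grip": 1, "xyz": [0.002, -0.12, 0], "turn": -0.1},
  {"grip": 1, "xyz": [0.003, -0.145, 0], "turn": -0.12},
  {"grip": 1, "xyz": [0.003, -0.17, 0], "turn": -0.143},
  {"grip": 1, "xyz": [0.003, -0.188, 0], "turn": -0.143},
  {"grip": 1, "xyz": [0.003, -0.188, 0], "turn": -0.143},
  {"grip": 1, "xyz": [0.003, -0.188, 0], "turn": -0.143},
  {"grip": 1, "xyz": [0.003, -0.188, 0], "turn": -0.143},
])

```text
time_s: 5.35
tool_pos: [0.4392, -0.0908, 0.0265]
eef_rot: [1.0, 0.02, -0.0, 0.0]
contact_force: [0.3, -0.9, -1.6]
opening: 0.225
finger_force: 40.0
```

```bash
cat >> h.py <<'E'
def snap(name,items,k,rois):
    A=[]
    for n,(x0,y0,x1,y1) in rois.items():
        im=cv2.resize(viewer.get_image(n)[:,:,::-1],None,fx=k,fy=k,interpolation=cv2.INTER_CUBIC)
        for p,b,z,c in items: draw(im,n,p,b,c,k,z)
        A.append(im[y0*k:y1*k,x0*k:x1*k])
    cv2.imwrite(name,np.vstack(A))
E
python3 - <<'E'
from h import *
s=manip.observe();q=s["eef_rot"];psi=2*np.arctan2(q[1],q[0]);p=s["tool_pos"]
rel([.575,-.09,.026],.04)
h=[p[0]-.015*np.cos(psi),p[1]-.015*np.sin(psi),psi]
snap("pics/pre.png",[(h,HOOK,.008,(0,255,0)),([.702,.0185,.27],STAMP,0,(0,0,255))],3,{"top":(280,110,480,210),"side":(220,100,420,200)})
E
```

```text
t 5.35 pos [ 0.4392 -0.0908  0.0265] psi 0.0399 q7 -1.45 -> xyz [0.1357 0.0046 0.0005] turn -0.0001
```

View pics/pre.png

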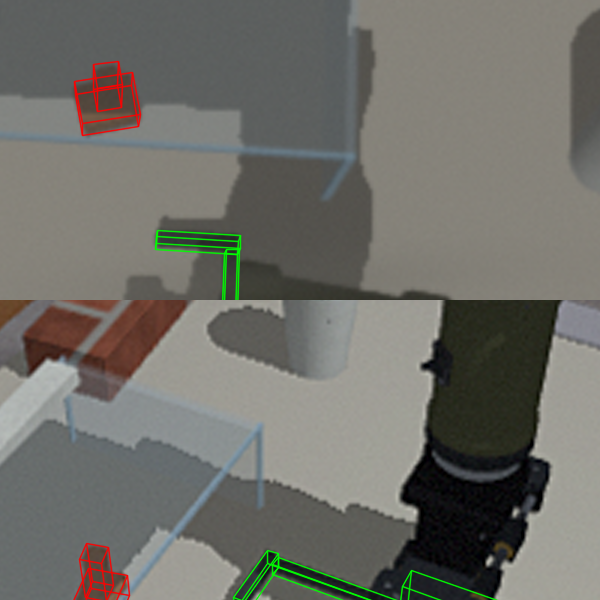

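Call:
send_rows([
  {"grip": 1, "xyz": [0.02, 0, 0], "turn": 0},
  {"grip": 1, "xyz": [0.045, 0, 0], "turn": 0},
  {"grip": 1, "xyz": [0.07, 0, 0], "turn": 0},
  {"grip": 1, "xyz": [0.095, 0, 0], "turn": 0},
  {"grip": 1, "xyz": [0.12, 0, 0], "turn": 0},
  {"grip": 1, "xyz": [0.14, 0, 0.002], "turn": 0},
  {"grip": 1, "xyz": [0.14, 0, 0.004], "turn": 0},
  {"grip": 1, "xyz": [0.14, -0.0, 0.004], "turn": 0},
  {"grip": 1, "xyz": [0.14, -0.015, 0.004], "turn": 0},
  {"grip": 1, "xyz": [0.14, -0.03, 0.004], "turn": 0},
  {"grip": 1, "xyz": [0.14, -0.045, 0.004], "turn": 0},
  {"grip": 1, "xyz": [0.14, -0.06, 0.004], "turn": 0},
  {"grip": 1, "xyz": [0.14, -0.06, 0.004], "turn": 0},
  {"grip": 1, "xyz": [0.14, -0.06, 0.004], "turn": 0},
])

```text
time_s: 6.62
tool_pos: [0.5758, -0.0252, 0.0223]
eef_rot: [1.0, 0.02, -0.001, 0.0]
contact_force: [0.7, -0.6, -1.9]
opening: 0.224
finger_force: 40.0
```

```bash
python3 - <<'E'
from h import *
s=manip.observe();q=s["eef_rot"];psi=2*np.arctan2(q[1],q[0]);p=s["tool_pos"];print(p)
h=[p[0]-.015*np.cos(psi),p[1]-.015*np.sin(psi),psi]
snap("pics/in.png",[(h,HOOK,.004,(0,255,0)),([.702,.0185,.27],STAMP,0,(0,0,255))],5,{"top":(275,110,385,170),"side":(215,160,325,215)})
E
```

```text
[ 0.57583647 -0.02519847  0.02232034]
```

View pics/in.png

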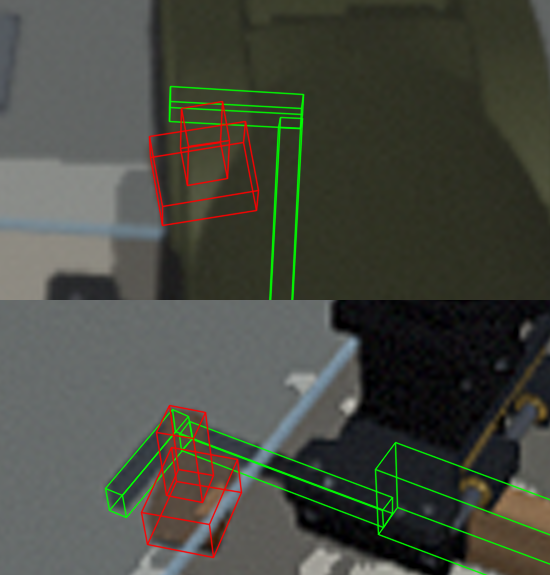

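The arm hides the top view. The side view shows the foot behind the unmoved stamp at (110-190, 410-510) with the shank to its right. Now the drag.

Call:
send_rows([
  {"grip": 1, "xyz": [-0.004, 0, 0], "turn": 0},
  {"grip": 1, "xyz": [-0.009, 0, 0], "turn": 0},
  {"grip": 1, "xyz": [-0.014, 0, 0], "turn": 0},
  {"grip": 1, "xyz": [-0.019, 0, 0], "turn": 0},
  {"grip": 1, "xyz": [-0.027, 0, 0], "turn": 0},
  {"grip": 1, "xyz": [-0.035, 0, 0], "turn": 0},
  {"grip": 1, "xyz": [-0.044, 0, 0], "turn": 0},
  {"grip": 1, "xyz": [-0.053, 0, 0], "turn": 0},
  {"grip": 1, "xyz": [-0.062, 0, 0], "turn": 0},
  {"grip": 1, "xyz": [-0.071, 0, 0], "turn": 0},
  {"grip": 1, "xyz": [-0.08, 0, 0], "turn": 0},
  {"grip": 1, "xyz": [-0.089, 0, 0], "turn": 0},
  {"grip": 1, "xyz": [-0.098, 0, 0], "turn": 0},
  {"grip": 1, "xyz": [-0.107, 0, 0], "turn": 0},
  {"grip": 1, "xyz": [-0.116, 0, 0], "turn": 0},
  {"grip": 1, "xyz": [-0.125, 0, 0], "turn": 0},
  {"grip": 1, "xyz": [-0.133, 0, 0], "turn": 0},
  {"grip": 1, "xyz": [-0.139, 0, 0], "turn": 0},
  {"grip": 1, "xyz": [-0.143, 0, 0], "turn": 0},
  {"grip": 1, "xyz": [-0.143, 0, 0], "turn": 0},
])

```text
time_s: 8.38
tool_pos: [0.4329, -0.0308, 0.0223]
eef_rot: [1.0, 0.02, -0.0, 0.0]
contact_force: [-0.4, 0.6, -1.9]
opening: 0.224
finger_force: 40.0
```

```bash
python3 - <<'E'
from h import *
s=manip.observe();q=s["eef_rot"];psi=2*np.arctan2(q[1],q[0]);p=s["tool_pos"];print(p,psi)
h=[p[0]-.015*np.cos(psi),p[1]-.015*np.sin(psi),psi]
st=place(h,[[.154,.034,0]])[0];print(st)
M=get("stamp_center",("side","top"));print({n:(m.sum(),np.argwhere(m>0).mean(0)) for n,m in M.items()},proj("side",[*st[:2],.034]))
snap("pics/out.png",[(h,HOOK,.004,(0,255,0)),([st[0],st[1],psi],STAMP,0,(0,0,255))],4,{"top":(260,130,400,200),"side":(240,160,380,240)})
E
```

```text
[ 0.43291939 -0.03076405  0.0223245 ] 0.03972183321749034
[0.57045956 0.00872902 0.        ]
{'side': (np.float64(404.0), array([217.87376238, 298.92079208])), 'top': (np.float64(250.0), array([196.676, 307.828]))} [[301.48928328 211.03183149]]
```

View pics/out.png

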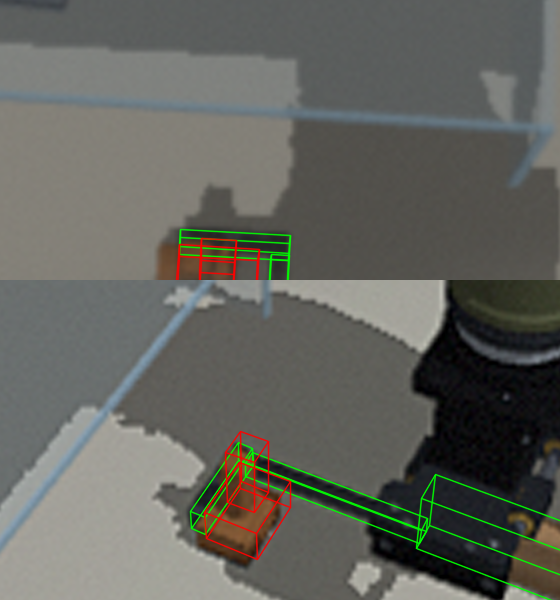

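The stamp is out in front of the riser and upright, about 7 mm further left than the red overlay. Next I free the hook, move it to the right and lay it down.

Call:
send_rows([
  {"grip": 1, "xyz": [0.006, 0, 0], "turn": 0},
  {"grip": 1, "xyz": [0.015, 0, 0], "turn": 0},
  {"grip": 1, "xyz": [0.015, 0, 0], "turn": 0},
  {"grip": 1, "xyz": [0.015, 0.02, 0], "turn": 0},
  {"grip": 1, "xyz": [0.015, 0.045, 0], "turn": 0},
  {"grip": 1, "xyz": [0.015, 0.075, 0], "turn": 0},
  {"grip": 1, "xyz": [0.015, 0.105, 0], "turn": 0},
  {"grip": 1, "xyz": [0.015, 0.135, 0], "turn": 0},
  {"grip": 1, "xyz": [0.015, 0.165, 0], "turn": 0},
  {"grip": 1, "xyz": [0.015, 0.18, 0], "turn": 0},
  {"grip": 1, "xyz": [0.015, 0.18, 0.002], "turn": 0},
  {"grip": 1, "xyz": [0.015, 0.18, 0.004], "turn": 0},
  {"grip": 1, "xyz": [0.015, 0.18, 0.004], "turn": 0},
  {"grip": 1, "xyz": [0.015, 0.18, 0.004], "turn": 0},
])

```text
time_s: 9.85
tool_pos: [0.4566, -0.2086, 0.0184]
eef_rot: [1.0, 0.021, 0.0, -0.0]
contact_force: [-0.3, -0.6, -0.8]
opening: 0.232
finger_force: 40.0
```

Call:
send_rows([
  {"grip": 0.3, "xyz": [0, 0, 0], "turn": 0},
  {"grip": 0.0, "xyz": [0, 0, 0], "turn": 0},
  {"grip": 0.0, "xyz": [0, 0, 0], "turn": 0},
  {"grip": 0.0, "xyz": [0, 0, 0], "turn": 0},
  {"grip": 0.0, "xyz": [0, 0, 0], "turn": 0},
  {"grip": 0.0, "xyz": [0, 0, 0], "turn": 0},
  {"grip": 0.0, "xyz": [0, 0, -0.03], "turn": 0},
  {"grip": 0.0, "xyz": [0, 0, -0.065], "turn": 0},
  {"grip": 0.0, "xyz": [0, 0, -0.1], "turn": 0},
  {"grip": 0.0, "xyz": [0, 0, -0.12], "turn": 0},
  {"grip": 0.0, "xyz": [0, 0, -0.12], "turn": 0},
])

```text
time_s: 10.77
tool_pos: [0.4594, -0.2112, 0.1438]
eef_rot: [1.0, 0.02, 0.004, 0.002]
contact_force: [0.6, 0.3, -0.2]
opening: 0.5
finger_force: 0.0
```

```bash
python3 - <<'E'
from h import *
I={n:viewer.get_image(n) for n in("top","side")}
for n in I: cv2.imwrite(f"pics/{n}1.png",I[n][:,:,::-1])
a,b=proj("top",[.572,.014,.034])[0].astype(int),proj("side",[.572,.014,.034])[0].astype(int)
R={"top":(a[0]-25,a[1]-28,a[0]+25,a[1]+28),"side":(b[0]-25,b[1]-30,b[0]+25,b[1]+30)}
M={n:brown(n,I[n],R[n],3,15) for n in I};print({n:m.sum() for n,m in M.items()})
p,e=fit(M,[.572,.016,.04],STAMP);print("stamp",p,e)
for n in M: print(n,fit({n:M[n]},p,STAMP))
rel([p[0],p[1],.12],p[2])
A=[];k=6
for n in R:
    x0,y0,x1,y1=R[n]; im=cv2.resize(I[n][:,:,::-1],None,fx=k,fy=k,interpolation=cv2.INTER_CUBIC); draw(im,n,p,STAMP,(0,255,0),k); A.append(im[y0*k:y0*k+56*k,x0*k:x1*k])
cv2.imwrite("pics/st.png",np.hstack(A))
E
```

```text
{'top': np.float64(395.0), 'side': np.float64(384.0)}
stamp [0.57102675 0.02011596 0.08124899] 0.2129320880560061
top (array([0.5705504 , 0.02048533, 0.0896386 ]), np.float64(0.0695444501354602))
side (array([0.57252147, 0.01710699, 0.10905808]), np.float64(0.12313784773550311))
t 10.8667 pos [ 0.4566 -0.2101  0.1392] psi 0.0397 q7 -1.18 -> xyz [ 0.1235 -0.2255  0.0192] turn -0.0415
```

View pics/st.png

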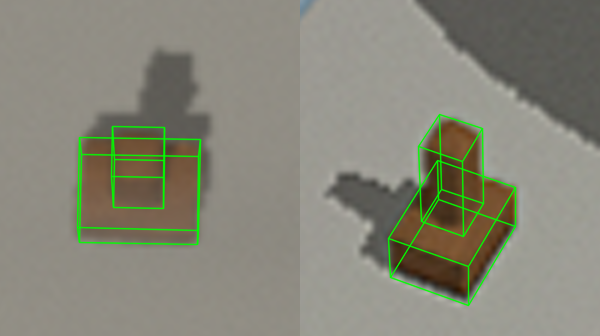

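Call:
send_rows([
  {"grip": 0, "xyz": [0.03, -0.035, 0.0], "turn": 0},
  {"grip": 0, "xyz": [0.05, -0.07, 0.0], "turn": -0.02},
  {"grip": 0, "xyz": [0.07, -0.105, 0.005], "turn": -0.04},
  {"grip": 0, "xyz": [0.09, -0.14, 0.01], "turn": -0.04},
  {"grip": 0, "xyz": [0.11, -0.175, 0.015], "turn": -0.04},
  {"grip": 0, "xyz": [0.123, -0.21, 0.019], "turn": -0.04},
  {"grip": 0, "xyz": [0.1235, -0.2245, 0.019], "turn": -0.04},
  {"grip": 0, "xyz": [0.1235, -0.2245, 0.019], "turn": -0.04},
  {"grip": 0, "xyz": [0.1235, -0.2245, 0.019], "turn": -0.04},
  {"grip": 0, "xyz": [0.1235, -0.2245, 0.019], "turn": -0.04},
  {"grip": 0, "xyz": [0.1235, -0.2245, 0.019], "turn": -0.04},
], squeeze=20)

```text
time_s: 11.78
tool_pos: [0.5701, 0.017, 0.1187]
eef_rot: [0.999, 0.038, -0.001, 0.001]
contact_force: [0.3, 0.3, 0.5]
opening: 0.504
finger_force: 0.0
```

```bash
python3 -c "
from h import *
rel([.571,.0188,.043],.08)"
```

```text
t 11.7833 pos [0.5701 0.017  0.1187] psi 0.0767 q7 -1.68 -> xyz [ 0.001  -0.0017  0.0757] turn -0.0033
```

Call:
send_rows([
  {"grip": 0, "xyz": [0.001, -0.0015, 0.02], "turn": 0},
  {"grip": 0, "xyz": [0.001, -0.0015, 0.045], "turn": 0},
  {"grip": 0, "xyz": [0.001, -0.0015, 0.065], "turn": 0},
  {"grip": 0, "xyz": [0.001, -0.0015, 0.076], "turn": 0},
  {"grip": 0, "xyz": [0.001, -0.0015, 0.076], "turn": 0},
  {"grip": 0, "xyz": [0.001, -0.0015, 0.076], "turn": 0},
  {"grip": 1, "xyz": [0.001, -0.0015, 0.076], "turn": 0},
  {"grip": 1, "xyz": [0.001, -0.0015, 0.076], "turn": 0},
  {"grip": 1, "xyz": [0.001, -0.0015, 0.076], "turn": 0},
  {"grip": 1, "xyz": [0.001, -0.0015, 0.076], "turn": 0},
  {"grip": 1, "xyz": [0.001, -0.0015, 0.076], "turn": 0},
  {"grip": 1, "xyz": [0.001, -0.0015, 0.076], "turn": 0},
  {"grip": 1, "xyz": [0.001, -0.0015, 0.076], "turn": 0},
  {"grip": 1, "xyz": [0.001, -0.0015, 0.076], "turn": 0},
  {"grip": 1, "xyz": [0.001, -0.0015, 0.076], "turn": 0},
  {"grip": 1, "xyz": [0.001, -0.0015, 0.076], "turn": 0},
])

```text
time_s: 13.12
tool_pos: [0.5719, 0.0209, 0.0439]
eef_rot: [0.999, 0.04, 0.0, 0.0]
contact_force: [-0.2, -0.5, 5.8]
opening: 0.208
finger_force: 20.0
```

```bash
python3 -c "
from h import *
print(manip.observe()['finger_force'],manip.observe()['opening']);rel([.4469,.2797,.13],-.128)"
```

```text
20.000627276021987 0.2079327411539029
t 13.1167 pos [0.5719 0.0209 0.0439] psi 0.0798 q7 -1.73 -> xyz [-0.1039 -0.268  -0.0861] turn 0.2078
```

Call:
send_rows([
  {"grip": 1, "xyz": [0, 0, -0.01], "turn": 0},
  {"grip": 1, "xyz": [0, 0, -0.03], "turn": 0},
  {"grip": 1, "xyz": [0, 0, -0.055], "turn": 0},
  {"grip": 1, "xyz": [0, -0.01, -0.08], "turn": 0.02},
  {"grip": 1, "xyz": [-0.01, -0.035, -0.096], "turn": 0.04},
  {"grip": 1, "xyz": [-0.02, -0.065, -0.096], "turn": 0.07},
  {"grip": 1, "xyz": [-0.03, -0.095, -0.096], "turn": 0.1},
  {"grip": 1, "xyz": [-0.043, -0.125, -0.096], "turn": 0.13},
  {"grip": 1, "xyz": [-0.056, -0.155, -0.096], "turn": 0.16},
  {"grip": 1, "xyz": [-0.069, -0.185, -0.096], "turn": 0.19},
  {"grip": 1, "xyz": [-0.082, -0.215, -0.096], "turn": 0.208},
  {"grip": 1, "xyz": [-0.094, -0.245, -0.096], "turn": 0.208},
  {"grip": 1, "xyz": [-0.104, -0.268, -0.096], "turn": 0.208},
  {"grip": 1, "xyz": [-0.104, -0.268, -0.096], "turn": 0.208},
  {"grip": 1, "xyz": [-0.104, -0.268, -0.096], "turn": 0.208},
  {"grip": 1, "xyz": [-0.104, -0.268, -0.096], "turn": 0.208},
])

```text
time_s: 14.45
tool_pos: [0.4466, 0.279, 0.1392]
eef_rot: [0.998, -0.064, -0.0, 0.001]
contact_force: [0.9, -0.6, -0.8]
opening: 0.207
finger_force: 20.0
```

```bash
python3 - <<'E'
from h import *
rel([.4469,.2797,.05],-.128)
s=manip.observe();q=s["eef_rot"];psi=2*np.arctan2(q[1],q[0]);p=s["tool_pos"];z=p[2]-.0439
snap("pics/above.png",[([p[0],p[1],psi],STAMP,z,(0,255,0)),([.4107,.2843,-.128],TRAY+ROW,0,(0,0,255))],4,{"top":(120,190,260,260),"side":(230,270,370,350)})
E
```

```text
t 14.45 pos [0.4466 0.279  0.1392] psi -0.1284 q7 -2.41 -> xyz [ 0.0002 -0.0007  0.0892] turn -0.0004
```

View pics/above.png

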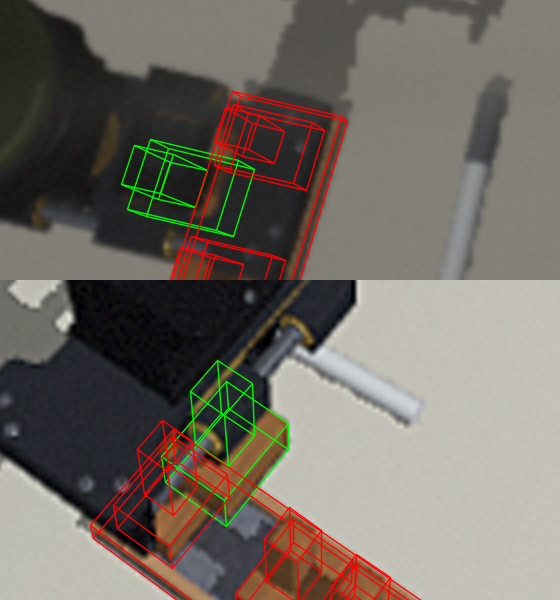

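The held stamp matches the overlay above the empty place. I lower it to just above the neighbours' bases.

Call:
send_rows([
  {"grip": 1, "xyz": [0, -0.001, 0.015], "turn": 0},
  {"grip": 1, "xyz": [0, -0.001, 0.035], "turn": 0},
  {"grip": 1, "xyz": [0, -0.001, 0.055], "turn": 0},
  {"grip": 1, "xyz": [0, -0.001, 0.062], "turn": 0},
  {"grip": 1, "xyz": [0, -0.001, 0.062], "turn": 0},
  {"grip": 1, "xyz": [0, -0.001, 0.062], "turn": 0},
])

```text
time_s: 15.05
tool_pos: [0.447, 0.2803, 0.0776]
eef_rot: [0.998, -0.065, -0.0, 0.0]
contact_force: [0.5, 0.3, -0.6]
opening: 0.208
finger_force: 20.0
```

```bash
python3 - <<'E'
from h import *
rel([.4469,.2805,.05],-.128)
s=manip.observe();q=s["eef_rot"];psi=2*np.arctan2(q[1],q[0]);p=s["tool_pos"];z=p[2]-.0439
snap("pics/low.png",[([p[0],p[1],psi],STAMP[:1],z,(0,255,0)),([.4107,.2843,-.128],TRAY,0,(0,0,255))],8,{"side":(255,300,350,372)})
E
```

```text
t 15.05 pos [0.447  0.2803 0.0776] psi -0.1294 q7 -2.46 -> xyz [-0.0002 -0.0002  0.0276] turn -0.0014
```

View pics/low.png

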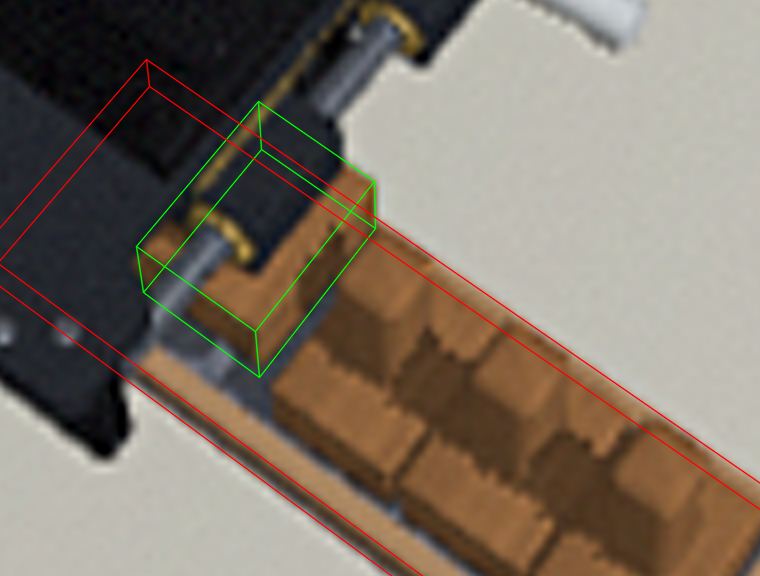

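```bash
python3 - <<'E'
from h import *
I=viewer.get_image("side").astype(int)
for x in(280,283,285,287,289,291): print(x,[(tuple(I[y,x])) for y in range(336,350)])
s=manip.observe();p=s["tool_pos"];psi=-.129
print(proj("side",place([p[0],p[1],psi],STAMP[0],p[2]-.0439)).round(1).tolist())
E
```

```text
280 [(np.int64(123), np.int64(82), np.int64(47)), (np.int64(78), np.int64(51), np.int64(28)), (np.int64(84), np.int64(58), np.int64(35)), (np.int64(90), np.int64(61), np.int64(36)), (np.int64(74), np.int64(52), np.int64(35)), (np.int64(41), np.int64(42), np.int64(49)), (np.int64(75), np.int64(80), np.int64(90)), (np.int64(103), np.int64(108), np.int64(118)), (np.int64(95), np.int64(99), np.int64(111)), (np.int64(89), np.int64(94), np.int64(105)), (np.int64(90), np.int64(93), np.int64(103)), (np.int64(124), np.int64(113), np.int64(112)), (np.int64(164), np.int64(131), np.int64(99)), (np.int64(173), np.int64(134), np.int64(97))]
283 [(np.int64(144), np.int64(99), np.int64(61)), (np.int64(147), np.int64(104), np.int64(63)), (np.int64(135), np.int64(93), np.int64(56)), (np.int64(95), np.int64(65), np.int64(40)), (np.int64(81), np.int64(55), np.int64(33)), (np.int64(79), np.int64(52), np.int64(32)), (np.int64(72), np.int64(50), np.int64(37)), (np.int64(81), np.int64(81), np.int64(89)), (np.int64(110), np.int64(117), np.int64(131)), (np.int64(101), np.int64(104), np.int64(116)), (np.int64(
[... 2117 characters left out ...]
4(122), np.int64(86), np.int64(52)), (np.int64(130), np.int64(88), np.int64(52)), (np.int64(127), np.int64(86), np.int64(51)), (np.int64(95), np.int64(66), np.int64(46)), (np.int64(53), np.int64(52), np.int64(59)), (np.int64(58), np.int64(62), np.int64(76)), (np.int64(56), np.int64(64), np.int64(77)), (np.int64(65), np.int64(59), np.int64(59)), (np.int64(105), np.int64(77), np.int64(54)), (np.int64(128), np.int64(87), np.int64(50)), (np.int64(133), np.int64(91), np.int64(52)), (np.int64(130), np.int64(92), np.int64(54)), (np.int64(130), np.int64(91), np.int64(56))]
[[301.0, 328.1], [300.9, 322.2], [286.4, 346.7], [285.9, 341.0], [286.7, 318.2], [286.3, 312.2], [271.9, 336.1], [271.1, 330.3]]
```

Call:
send_rows([
  {"grip": 1, "xyz": [-0.0007, 0, 0.0], "turn": 0},
  {"grip": 1, "xyz": [-0.0007, 0, 0.004], "turn": 0},
  {"grip": 1, "xyz": [-0.0007, 0, 0.008], "turn": 0},
  {"grip": 1, "xyz": [-0.0007, 0, 0.01], "turn": 0},
  {"grip": 1, "xyz": [-0.0007, 0, 0.01], "turn": 0},
])

```text
time_s: 15.57
tool_pos: [0.4457, 0.2807, 0.0669]
eef_rot: [0.998, -0.064, -0.0, 0.0]
contact_force: [0.6, 0.5, -0.8]
opening: 0.207
finger_force: 20.0
```

Call:
send_rows([
  {"grip": 1, "xyz": [0, 0, 0.004], "turn": 0},
  {"grip": 1, "xyz": [0, 0, 0.008], "turn": 0},
  {"grip": 1, "xyz": [0, 0, 0.011], "turn": 0},
  {"grip": 1, "xyz": [0, 0, 0.013], "turn": 0},
  {"grip": 1, "xyz": [0, 0, 0.015], "turn": 0},
  {"grip": 1, "xyz": [0, 0, 0.015], "turn": 0},
])

```text
time_s: 16.07
tool_pos: [0.4456, 0.2808, 0.0519]
eef_rot: [0.998, -0.064, -0.0, 0.0]
contact_force: [0.4, 0.7, -2.2]
opening: 0.204
finger_force: 20.0
```

Call:
send_rows([
  {"grip": 1, "xyz": [0, 0, 0.001], "turn": 0},
  {"grip": 1, "xyz": [0, 0, 0.002], "turn": 0},
  {"grip": 1, "xyz": [0, 0, 0.002], "turn": 0},
])

```text
time_s: 16.32
tool_pos: [0.4458, 0.2809, 0.0503]
eef_rot: [0.998, -0.064, -0.0, 0.0]
contact_force: [0.3, -0.9, -0.6]
opening: 0.202
finger_force: 20.0
```

Call:
send_rows([
  {"grip": 1, "xyz": [0, 0, 0.001], "turn": 0},
  {"grip": 1, "xyz": [0, 0, 0.001], "turn": 0},
])

```text
time_s: 16.48
tool_pos: [0.446, 0.281, 0.05]
eef_rot: [0.998, -0.064, 0.0, 0.0]
contact_force: [-2.1, -0.8, 3.7]
opening: 0.202
finger_force: 20.0
```

Contact at the expected floor height, so the stamp is seated. I release it and back off.

Call:
send_rows([
  {"grip": 0.4, "xyz": [0, 0, 0], "turn": 0},
  {"grip": 0.2, "xyz": [0, 0, 0], "turn": 0},
  {"grip": 0.2, "xyz": [0, 0, 0], "turn": 0},
  {"grip": 0.2, "xyz": [0, 0, 0], "turn": 0},
  {"grip": 0.2, "xyz": [0, 0, 0], "turn": 0},
  {"grip": 0.2, "xyz": [0, 0, 0], "turn": 0},
  {"grip": 0.2, "xyz": [0, 0, -0.015], "turn": 0},
  {"grip": 0.2, "xyz": [0, 0, -0.035], "turn": 0},
  {"grip": 0.2, "xyz": [0, 0, -0.06], "turn": 0},
  {"grip": 0.2, "xyz": [0, 0, -0.09], "turn": 0},
  {"grip": 0.2, "xyz": [0, 0, -0.12], "turn": 0},
  {"grip": 0.2, "xyz": [-0.03, 0.03, -0.13], "turn": 0},
  {"grip": 0.2, "xyz": [-0.03, 0.06, -0.13], "turn": 0},
  {"grip": 0.2, "xyz": [-0.03, 0.09, -0.13], "turn": 0},
  {"grip": 0.2, "xyz": [-0.03, 0.12, -0.13], "turn": 0},
  {"grip": 0.2, "xyz": [-0.03, 0.15, -0.13], "turn": 0},
  {"grip": 0.2, "xyz": [-0.03, 0.18, -0.13], "turn": 0},
  {"grip": 0.2, "xyz": [-0.03, 0.2, -0.13], "turn": 0},
  {"grip": 0.2, "xyz": [-0.03, 0.2, -0.13], "turn": 0},
  {"grip": 0.2, "xyz": [-0.03, 0.2, -0.13], "turn": 0},
])

```text
time_s: 18.15
tool_pos: [0.3906, 0.0857, 0.1795]
eef_rot: [0.998, -0.065, 0.0, -0.0]
contact_force: [0.1, 0.6, -0.3]
opening: 0.398
finger_force: 0.0
```

```bash
python3 - <<'E'
from h import *
FULL=TRAY+ROW+[b+np.array([.0365,0,.006]) for b in STAMP]
G=[b+np.array([0,0,.006]) for b in STAMP]
I=viewer.get_image("side"); MT=brown("side",I,(245,300,362,398),5)
print("tray+5",fit({"side":MT},[.4116,.283,-.13],FULL))
# misfit of the fixed earlier side fit with the stamp seated / raised / absent
base=[.4116,.283,-.1305]
for nm,B in(("seated",FULL),("raised8",TRAY+ROW+[b+np.array([.0365,0,.014]) for b in STAMP]),("absent",TRAY+ROW)):
    print(nm,np.abs(sil("side",base,B)-MT).sum())
print("hook",[(n,fit({n:m},[.442,-.21,.04],HOOK)) for n,m in get("hook_grip").items()])
k=3;A=[]
for n,(x0,y0,x1,y1) in {"top":(130,190,330,330),"side":(240,230,440,400-30)}.items():
    im=cv2.resize(viewer.get_image(n)[:,:,::-1],None,fx=k,fy=k,interpolation=cv2.INTER_CUBIC)
cv2.imwrite("pics/end.png",im[280*k:400*k,230*k:380*k])
E
```

```text
tray+5 (array([ 0.41151125,  0.28299346, -0.13155853]), np.float64(0.027556474285794923))
seated 138.02352941176468
raised8 150.77254901960782
absent 138.46666666666667
hook [('top', (array([ 0.44117452, -0.20714854,  0.033574  ]), np.float64(0.09704715773413002))), ('side', (array([ 0.44358201, -0.20950282,  0.04328679]), np.float64(4.009853893720631)))]
```

```bash
python3 - <<'E'
from h import *
p=[.4116,.283,-.1305]
for n,p in(("side",[.4116,.283,-.1305]),("top",[.4092,.2864,-.128])):
  I=viewer.get_image(n)
  def rect(z): # row-frame plane at height z, 2px/mm
    L=np.array([[.09,.03,z],[-.09,.03,z],[-.09,-.03,z],[.09,-.03,z]]); q=proj(n,place(p,L)).astype(np.float32)
    return cv2.warpPerspective(I,cv2.getPerspectiveTransform(q,np.float32([[0,0],[720,0],[720,240],[0,240]])),(720,240))
  for z,h in((.074,44),(.030,80)):
    R=cv2.cvtColor(rect(z),cv2.COLOR_RGB2GRAY)
    c=lambda x:int((.09-x)*4000)
    for src in(0,-.0365,.073):
      if z==.03 and src==.073: continue
      T=R[120-h:120+h,c(src)-44:c(src)+44]
      a=c(.0365); pad=cv2.copyMakeBorder(R,60,60,60,60,cv2.BORDER_REPLICATE)
      W=pad[60+120-h-36:60+120+h+36,60+a-44-36:60+a+44+36]
      m=cv2.matchTemplate(W,T,cv2.TM_CCOEFF_NORMED); _,v,_,l=cv2.minMaxLoc(m); print(n,z,src,"score",round(v,2),"offset mm along(x-)",(l[0]-36)/4,"across(y-)",(l[1]-36)/4)
E
```

```text
side 0.074 0 score 0.99 offset mm along(x-) 2.25 across(y-) -0.5
side 0.074 -0.0365 score 0.98 offset mm along(x-) 2.75 across(y-) -0.25
side 0.074 0.073 score 0.75 offset mm along(x-) 0.75 across(y-) -0.25
side 0.03 0 score 0.96 offset mm along(x-) 0.25 across(y-) -0.5
side 0.03 -0.0365 score 0.95 offset mm along(x-) -0.25 across(y-) -0.5
top 0.074 0 score -0.52 offset mm along(x-) -5.0 across(y-) 1.0
top 0.074 -0.0365 score 0.18 offset mm along(x-) -3.0 across(y-) 1.5
top 0.074 0.073 score -0.49 offset mm along(x-) 0.0 across(y-) 2.75
top 0.03 0 score -0.57 offset mm along(x-) -4.75 across(y-) -2.75
top 0.03 -0.0365 score -0.29 offset mm along(x-) -9.0 across(y-) -1.0
```

The side view matches the neighbours at a score of 0.99, with offsets under 3 mm and the right height, and the hook lies flat. Handing in.

```bash
python3 -c "
from rig import manip
print(manip.close_job())"
```

```text
the job is handed in; nothing more can be done
None
```

The job is handed in: I hooked the stamp out from under the riser, laid the hook on the table and stood the stamp in the empty place. The last side-camera check put it within about 3 mm of centre; the arm blocked the top camera there, and no verdict came back.

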